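Put the slate out on the stall's display stand

ROBOT

A 6-joint arm with a two-finger parallel gripper is mounted at the origin on the work surface. World frame = base frame: x ahead of the robot, y to its left, z up, the work surface at z = 0. Lengths are in mm, angles in rad, forces in N, time in s.
With the tool pointing down it reaches from about 350 to 775 mm from the base axis. Payload 7.3 kg.
Tool frame: the origin (TCP) lies midway between the tips of the shut fingers; the grasp point (between the pads) lies 19 mm behind it; x points along the fingers, z is the direction in which the jaws open and shut, and the axes are right-handed (so a half turn about x gives the same grasp; the last joint's range is limited). The gripper opens to 92 mm and grips with 3 to 60 N. Pads are 19 mm wide; open, the fingers measure 130 mm over their backs; the gripper's body (75 mm by 190 mm) begins 47 mm behind the grasp point.
Start: joints at [-1.393, 0.342, 1.524, -0, 1.275, -0.146], TCP at [167.063, -497.73, 226.741] pointing down, gripper open.
Joint ranges: [-2.53, 2.53], [-0.77, 2.02], [0.04, 2.7], [-1, 4.14], [0.28, 2.66], [-3.11, 3.11]. Speed limits (rad/s): [2.57, 2.57, 3.14, 3.14, 3.14, 3.14].

INTERFACE

Orientations are given as [roll, pitch, yaw] about the fixed x, y, z axes, in that order (R = Rz(yaw) Ry(pitch) Rx(roll)).
In Python, from plant import monitor, optics, close_job gives the robot as it stands.
- The arm moves only by the tool send_rows, never from a script. Its argument "commands" is a list that holds one entry, the list of rows, each a list of 5 numbers: the shift along the tool's x, y, z in m, then the turn about the tool's x in degrees, then the finger opening in m, from 0 to 0.0918. A call has 1 to 10 rows; each row shifts and turns the pose as measured when the row begins, along the tool's axes as they then stand; what a row does not reach is not made up. A row lasts 1/12 s, in which the tool goes at most 41.7 mm and 7.16 degrees, less where a joint would pass 70% of its speed; a pose out of reach is approached as far as the arm can. A call with a gripper value outside its range is refused whole. The fingers move at their own pace and stop on an object; the grip force is fixed at half the most. Time passes only in rows, so rows that do not move let the fingers close. It gives the time, the measured TCP pose, the force and the opening at its end, in the units of the state.
- monitor.get_obs(): the state, without advancing time (a new reading comes with each control period).
- optics.capture(name): name is "scene" or "top" or "wrist"; returns a dict with "color" (420x560x3 uint8, blue, green, red), "camera_matrix" (3x3 intrinsics, pixels), "camera_from_world" (4x4, takes a point from world to camera coordinates); the wrist camera has in their place "T_tool_cam" (4x4, takes a point from camera to tool coordinates, whose origin is the TCP and whose axes are the tool frame's). Camera axes: x right, y down, z forward; pixel columns grow to the right and rows downward; lengths in mm; the calibration is good to about 2 mm. A picture is of the moment at which its call begins: read the wrist's pose just before it. There is no depth.
- close_job(): hands the job in, once; it reports no verdict.
The state is a dict: "time": time; "joint_positions": joint angles; "dq": joint speeds; "tau": joint torques, N m; "tool_pos": TCP position; "tcp_rot": TCP orientation; "contact_force": force on the tool from outside, world axes, zero at the start; "moment": the same for the moment, N m; "grip_width": finger opening in mm.
Only numpy, scipy, OpenCV 4.12 (cv2) and the standard library are available. Lean on these libraries where they do the work, as an engineer would, in place of code of your own. Each camera call takes 0.05 s, during which the arm holds its last target.

TASK

The stall is opening: swing the rack's wooden keeper bar right out to the side, away from over the boards, then slide the framed slate (the tallest board in the rack) up out of its slot by its top edge. Set it down gently on the display stand, long edge down and centred, with its lower edge behind the front lip and leaning back on the rest, and let go. Leave the keeper bar open, the other two boards in the rack and the bottle where it stands, and do not drop the slate or lay it flat.

Things in the scene. Friction and masses are not known exactly. Their poses are not given: they have to be found in the camera images.
- rack: Fixed light-wood board rack, 212 (x) x 208 (y) mm, cheeks and slot blocks 75 mm high. Origin: centre of its underside. Slots run along its y, at x = -50, 0 and +50 mm, 14 mm wide, for 10 mm boards (any order) standing on its floor 15 mm above the origin. They hold the boards 60 mm deep at both ends; the middle 128 mm of the width is free of blocks.
- keeper_hinge (a point): The keeper's upright hinge axis: at the rack's far left end, (92, 70) mm in the rack's frame, underside of the bar, 169 mm over the table (4 mm above the slate's top edge). The post below it is 20 mm thick.
- keeper_peg (a point): Upright round dark-wood peg, 18 mm diameter and 45 mm tall (184 to 229 mm over the table), near the free end of the keeper bar, 155 mm from the hinge axis. This point is on the peg's axis 209 mm over the table. Push or hook it to swing the bar.
- keeper (a joint): Wood bar 178 x 18 x 15 mm (169 to 184 mm over the table) over the left part of the boards; it blocks them. 0: parallel to the rack's x, peg end towards the robot. Grows as the peg swings to the rack's +y (left; clockwise from above), to a stop at 1.6 rad. Starts at -0.3 to 0.05 (stop at -0.35), stays where left, takes about 1 N at the peg. 1.1 rad or more is right out.
- slate_mid (a point): Centre of the loose framed slate: dark panel in a light wood frame, both faces alike, 180 mm wide (its y), 150 high (z), 10 thick (x), 0.22 to 0.45 kg. In the rack its centre is 90 mm and its top edge 165 mm over the table: the tallest of three boards. Gaps of 40 mm to its neighbours.
- slate_foot (a point): Middle of the slate's lower edge, 75 mm below its centre; axes as slate_mid.
- chopboard_mid (a point): Centre of the plain brown wooden board in the rack, 180 wide x 110 high x 10 mm; its top edge is 125 mm over the table. To be left in the rack.
- whiteboard_mid (a point): Centre of the white plastic board in the rack, 176 wide x 95 high x 10 mm; its top edge is 110 mm over the table. To be left in the rack.
- stand_ledge (a point): Middle of the display stand's ledge line, on top of its base, 15 mm over the table, at the foot of the rest. x: towards the lip (roughly away from the robot), y along the ledge, z up. The rest's front face rises from this line, leaning to -x by 15 degrees from upright, 95 mm up the slope. The lip's inner face is at x = +28 mm, its top 16 mm above the ledge.
- stand: The fixed light-wood display stand, 190 mm wide (y); rest and lip are 150 mm wide. Origin: on the table, 15 mm below stand_ledge, same axes. The slate stands between lip and rest, its top leaning to -x.
- bottle: Loose amber glass bottle, 64 mm diameter, 190 mm tall, standing; origin at the centre of its underside. To be left alone. (A fixed dial scale, up to 200 mm high, also stands far to the left, beyond y = 0.47 m.)
Things that resemble listed ones, but are neither listed nor needed, are in the scene too. What is shaped like the stand but black or red is not meant.

How it is judged (in metres and radians):
On the way, in this order (a step that is already met when the one before it is completed fails the run):
1. the keeper bar is swung out (1.1 rad or more) while the slate is still in its slot (value of joint keeper above 1.1 rad and z of slate_foot in the frame of rack below 0.03 m), for 0.2 s.
2. the slate's lower edge is lifted clear of the rack's slots, the slate upright (z of slate_foot in the frame of rack above 0.08 m and angle between slate_mid's own z axis and vertical below 0.4 rad), for 0.1 s.
3. the slate stands on the ledge, leaning on the rest (x of slate_foot in the frame of stand_ledge between -0.006 and 0.028 m and y of slate_foot in the frame of stand_ledge between -0.03 and 0.03 m and z of slate_foot in the frame of stand_ledge between -0.004 and 0.008 m and x of slate_mid in the frame of stand_ledge below 0.005 m and angle between slate_mid's own z axis and vertical between 0.14 and 0.55 rad and angle between the y axis of slate_mid and the y axis of stand_ledge, either way round below 0.17 rad), for 0.2 s.
At the end, for the whole second after the job is handed in: Slate released, still, lower edge on the ledge (-4 to +8 mm) between lip and rest, within 30 mm of its middle, parallel within 0.17 rad, leaning back 0.14 to 0.55 rad; keeper at 1.1 rad or more; other boards within 20 mm and the standing bottle within 30 mm of their starts (all of step 3 and contact force between the fingers and slate below 0.1 N and linear speed of slate below 0.02 m/s and value of joint keeper above 1.1 rad and distance of each of chopboard_mid, whiteboard_mid from where it was at the start of the episode below 0.02 m and distance of bottle from where it was at the start of the episode below 0.03 m and angle between bottle's own z axis and vertical below 0.2 rad); the robot touches nothing.
It fails at once if another board is pulled or pushed more than 20 mm (distance of any of chopboard_mid, whiteboard_mid from where it was at the start of the episode above 0.02 m).
It fails at once if the bottle is shoved more than 30 mm or knocked over (distance of bottle from where it was at the start of the episode above 0.03 m or angle between bottle's own z axis and vertical above 0.35 rad).
It fails at once if the slate is dropped (let go and falling faster than 0.8 m/s) (contact force between the fingers and slate below 0.1 N and linear speed of slate above 0.8 m/s).
It fails at once if the slate is laid or knocked flat (tipped over 1 rad) (angle between slate_mid's own z axis and vertical above 1 rad).
It also fails if it takes over 66 s, if anything falls off the work surface, if the arm or the gripper's body presses on something with over 40 N, if the wrist force passes 120 N, or if a joint passes its speed limit or range.

## Working session

There is one attempt and no reset: what is moved stays moved. The work goes in short steps, Python scripts to look and compute and a tool call to move; the robot and the scene stay as the last step left them, time stands still between calls to the robot, and variables do not carry over. Pictures are saved under pics/ and viewed, and the job is handed in when it is done.

Besides the shell and the picture viewer there is one more tool, called after "Emit:" by a JSON object that holds its "name" and its "arguments". send_rows: Moves the arm, as the interface text tells. Its arguments: {"type":"object","properties":{"commands":{"type":"array","items":{"type":"array","items":{"type":"array","items":{"type":"number"}}}}},"required":["commands"]}

```bash
ls; mkdir -p pics
cat > h.py <<'E'
import numpy as np, cv2
from plant import monitor, optics
from scipy.spatial.transform import Rotation as R
def pose():
    o=monitor.get_obs(); T=np.eye(4); T[:3,:3]=R.from_euler('xyz',o['tcp_rot']).as_matrix(); T[:3,3]=o['tool_pos']; return o,T
def ray(c,uv,z,cfw=None):
    K=np.array(c['camera_matrix']); M=np.array(c['camera_from_world']) if cfw is None else cfw
    d=np.linalg.inv(K)@np.array([uv[0],uv[1],1.]); Rm=M[:3,:3].T; o=-Rm@M[:3,3]; d=Rm@d
    return o+d*(z-o[2])/d[2]
def proj(c,P,cfw=None):
    K=np.array(c['camera_matrix']); M=np.array(c['camera_from_world']) if cfw is None else cfw
    p=K@(M[:3,:3]@np.array(P,float)+M[:3,3]); return p[:2]/p[2]
E
python3 - <<'E'
from h import *
import pickle
o,T=pose(); print(o); print(T.round(3))
d={}
for n in ('scene','top','wrist'):
    c=optics.capture(n); d[n]=c; cv2.imwrite(f'pics/{n}0.png',c['color'])
    print(n,c['camera_matrix'],c.get('camera_from_world',c.get('T_tool_cam')))
pickle.dump((T,d),open('c0.pkl','wb'))
E
```

```text
pics
{'time': 0.0, 'joint_positions': array([-1.39302934e+00,  3.42717083e-01,  1.52499771e+00, -3.96566148e-05,
        1.27540284e+00, -1.45997376e-01]), 'dq': array([ 0.00086087,  0.00013888,  0.00197756, -0.00015398,  0.00139227,
        0.00058616]), 'tau': array([-1.39203876e-03, -4.31246138e+01, -2.44225931e+01,  7.15543795e-02,
        5.57404803e-02, -1.14083439e-04]), 'tool_pos': array([ 166.96129527, -497.3202187 ,  226.05463222]), 'tcp_rot': array([3.02045694, 1.56927087, 1.77343654]), 'contact_force': array([-0.68177129,  0.67512871, -0.41416837]), 'moment': array([-0.05932903, -0.04263778, -0.0344268 ]), 'grip_width': 91.76860937367418}
[[-0.00000e+00  9.48000e-01  3.18000e-01  1.66961e+02]
 [ 1.00000e-03  3.18000e-01 -9.48000e-01 -4.97320e+02]
 [-1.00000e+00  0.00000e+00 -2.00000e-03  2.26055e+02]
 [ 0.00000e+00  0.00000e+00  0.00000e+00  1.00000e+00]]
scene [[379.52318195   0.         279.18532451]
 [  0.         379.52318195 213.77302894]
 [  0.           0.           1.        ]] [[-8.49896851e-01  5.26650379e-01  1.77403686e-02  5.15004176e+02]
 [ 4.21327186e-01  6
[... 283 characters left out ...]
    0.           1.        ]] [[ 2.54736422e-02 -9.99285937e-01 -2.79053597e-02 -1.02477915e+02]
 [-9.80371137e-01 -1.95127211e-02 -1.96192984e-01  5.29797309e+02]
 [ 1.95508381e-01  3.23553591e-02 -9.80168151e-01  1.14063262e+03]
 [ 0.00000000e+00  0.00000000e+00  0.00000000e+00  1.00000000e+00]]
wrist [[345.399786     0.         280.60431992]
 [  0.         345.399786   208.6487078 ]
 [  0.           0.           1.        ]] [[ 1.20307361e-04 -2.68323712e-01  9.63328797e-01 -1.57518219e+02]
 [-2.03681248e-04 -9.63328791e-01 -2.68323685e-01  7.20302532e+01]
 [ 9.99999972e-01 -1.63930697e-04 -1.70548053e-04  1.44469011e+00]
 [ 0.00000000e+00  0.00000000e+00  0.00000000e+00  1.00000000e+00]]
```

View pics/scene0.png

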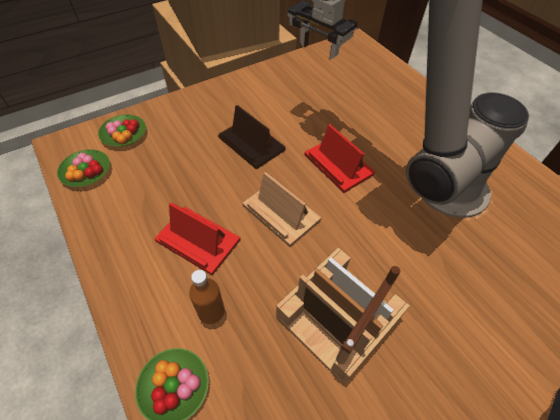

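View pics/top0.png

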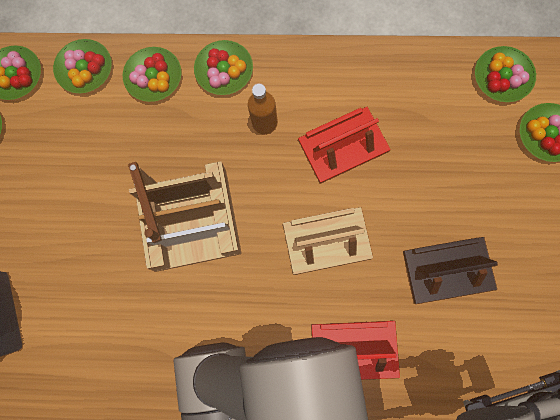

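View pics/wrist0.png

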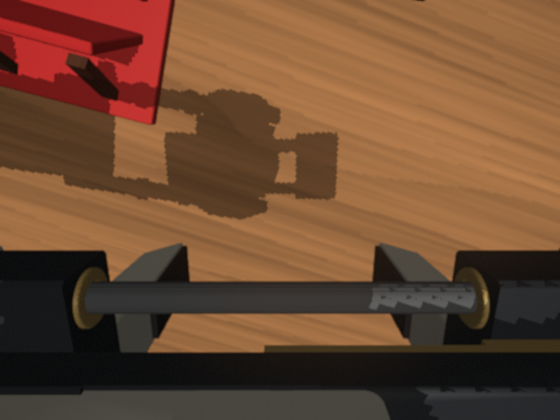

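The real stand is the light-wood one, at about (328,240) in the top view. The black one at (450,270) and the red ones at (344,145) and (355,350) are decoys. The rack is at (185,215). I'll enlarge both.

Run:
```python
from h import *
import pickle
T,d=pickle.load(open('c0.pkl','rb'))
a=d['top']['color']; 
cv2.imwrite('pics/rack_top.png',cv2.resize(a[150:280,110:260],None,fx=5,fy=4.5,interpolation=cv2.INTER_CUBIC)[:600] )
cv2.imwrite('pics/stand_top.png',cv2.resize(a[195:285,270:390],None,fx=6,fy=6,interpolation=cv2.INTER_CUBIC))
a=d['scene']['color'];cv2.imwrite('pics/rack_sc.png',cv2.resize(a[240:390,260:430],None,fx=4,fy=4,interpolation=cv2.INTER_CUBIC))
```

```text
(no output)
```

View pics/rack_top.png

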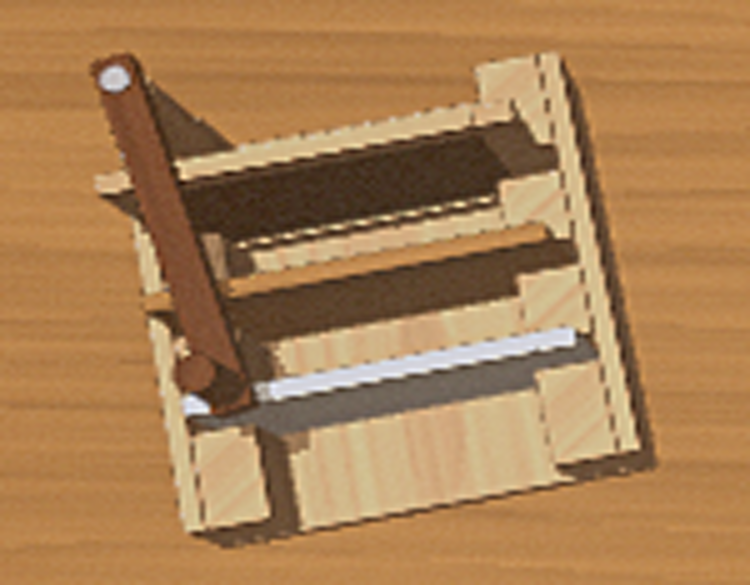

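View pics/stand_top.png

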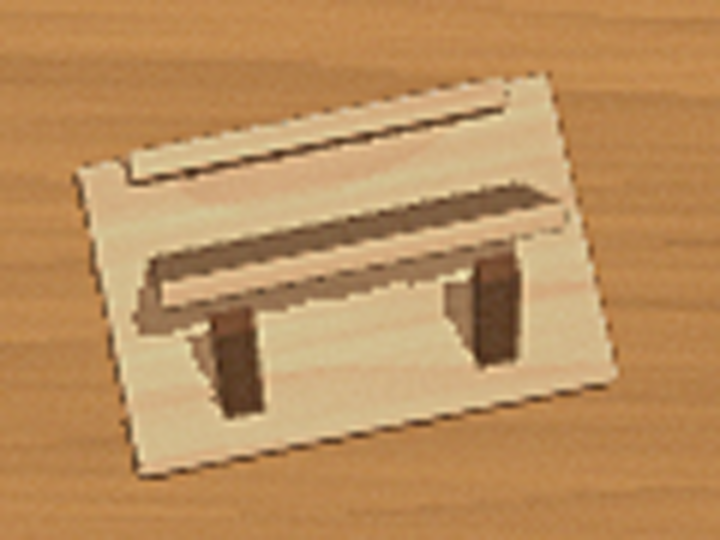

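View pics/rack_sc.png

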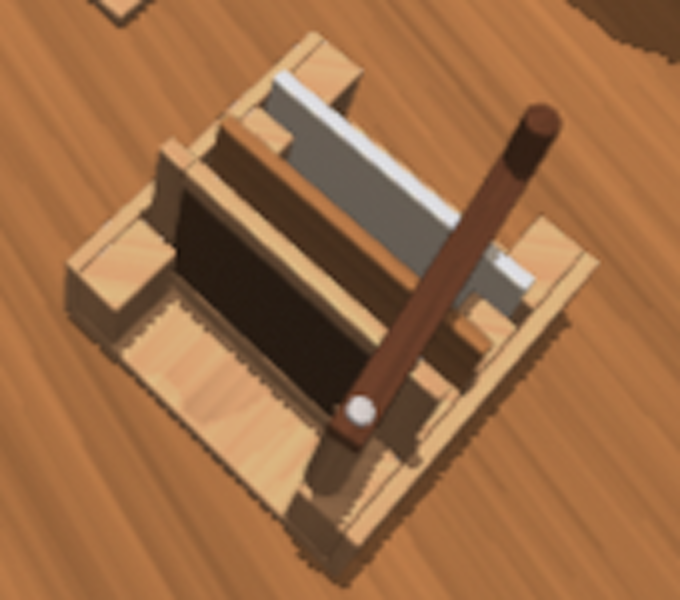

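```bash
cat > fit.py <<'E'
from h import *
import pickle
from scipy.optimize import least_squares
T,d=pickle.load(open('c0.pkl','rb')); t=d['top']; s=d['scene']
rc=lambda u,v:(110+(u-2)/5,150+(v-2)/4.5)
sc=lambda u,v:(270+(u-2.5)/6,195+(v-2.5)/6)
rs=lambda u,v:(260+(u-1.5)/4,240+(v-1.5)/4)
for n,c in (('top',t),('scene',s)):
    M=np.array(c['camera_from_world']);print(n,'cam at',-M[:3,:3].T@M[:3,3])
print('peg top',ray(t,rc(198,370),229),ray(s,rs(541,120),229))
print('hinge',ray(t,rc(115,78),186),ray(s,rs(361,410),186))
L=ray(t,rc(104,184),165);Rr=ray(t,rc(517,114),165);print('slate top',L,Rr,np.linalg.norm(L-Rr))
L=ray(s,rs(440,390),165);Rr=ray(s,rs(175,158),165);print('slate top sc',L,Rr,np.linalg.norm(L-Rr))
cor=[ray(t,sc(*p),15) for p in ((80,172),(548,75),(618,378),(143,475))]
for p in cor: print('stand base',p.round(1))
print([np.linalg.norm(cor[i]-cor[(i+1)%4]).round(1) for i in range(4)])
print('lip inner top',ray(t,sc(130,185),31),ray(t,sc(505,107),31))
zt=15+95*np.cos(np.radians(15));print('rest top front',ray(t,sc(158,285),zt),ray(t,sc(565,205),zt))
E
python3 fit.py
```

```text
top cam at [ 299.00523919 -128.97253018 1219.0946017 ]
scene cam at [829.93276576 332.05523267 872.36371314]
peg top [460.60717519 168.66513733 229.        ] [461.12343202 174.2266031  229.        ]
hinge [604.18778425 227.1931523  186.        ] [603.72681692 230.88812546 186.        ]
slate top [558.63483563 234.78522534 165.        ] [595.74584034  61.3163634  165.        ] 177.3941169663929
slate top sc [559.59533308 239.77554061 165.        ] [599.37469389  77.41654756 165.        ] 167.16112038865884
stand base [522.5 -83.8  15. ]
stand base [ 565.2 -267.5   15. ]
stand base [ 445.7 -294.1   15. ]
stand base [ 404.1 -111.3   15. ]
[np.float64(188.6), np.float64(122.4), np.float64(187.5), np.float64(121.6)]
lip inner top [ 514.83862449 -103.94483154   31.        ] [ 548.61589903 -248.96786784   31.        ]
rest top front [ 464.61128896 -116.49878939  106.7629535 ] [ 496.93890169 -262.91451477  106.7629535 ]
```

Emit:
{"name": "send_rows", "arguments": {"commands": [[[-0.006,0.032,-0.02,0,0.05],[-0.006,0.032,-0.02,0,0.05],[-0.006,0.032,-0.02,0,0.05],[-0.006,0.032,-0.02,0,0.05],[-0.006,0.032,-0.02,0,0.05],[-0.006,0.032,-0.02,0,0.05],[-0.006,0.032,-0.02,0,0.05],[-0.006,0.032,-0.02,0,0.05],[-0.006,0.032,-0.02,0,0.05],[0,0,0,-7,0.05]]]}}

```text
time: 0.98
tool_pos: [389.5, -224.4, 279.5]
tcp_rot: [2.877, 1.563, 1.739]
contact_force: [-0.7, 0.5, -0.2]
grip_width: 50.2
```

Emit:
{"name": "send_rows", "arguments": {"commands": [[[0,0.03,0,-7,0.05],[0,0.03,0,-7,0.05],[0,0,0,-7,0.05],[0,0,0,-7,0.05],[0,0,0,-7,0.05],[0,0,0,-7,0.05],[0,0,0,-7,0.05],[0,0,0,-7,0.05],[0,0,0,-7,0.05],[0,0,0,-7,0.05]]]}}

```text
time: 1.82
tool_pos: [446.1, -188.6, 277.6]
tcp_rot: [1.942, 1.56, 2.057]
contact_force: [-0.4, -0.0, 0.0]
grip_width: 50.0
```

```bash
cat > g.py <<'E'
from h import *
import sys
o,T=pose()
print('t',o['time'],'pos',o['tool_pos'].round(1),'q',o['joint_positions'].round(2),'zang',np.degrees(np.arctan2(T[1,2],T[0,2])).round(1),'F',o['contact_force'].round(1),'w',o['grip_width'].round(1),'xax',T[:3,0].round(3))
if len(sys.argv)>3:
    g=np.array([float(a) for a in sys.argv[1:4]]); print('tool delta',(T[:3,:3].T@(g-T[:3,3])).round(1))
E
python3 g.py 461 171.5 280
```

```text
Traceback (most recent call last):
  File "g.py", line 4, in <module>
    print('t',o['time'],'pos',o['tool_pos'].round(1),'q',o['joint_positions'].round(2),'zang',np.degrees(np.arctan2(T[1,2],T[0,2])).round(1),'F',o['contact_force'].round(1),'w',o['grip_width'].round(1),'xax',T[:3,0].round(3))
                                                                                                                                                                                 ^^^^^^^^^^^^^^^^^^^^^
AttributeError: 'float' object has no attribute 'round'
```

```bash
sed -i "s/o\['grip_width'\].round(1)/round(o['grip_width'],1)/" g.py; python3 g.py 461 171.5 280
```

```text
t 1.8167 pos [ 446.1 -188.6  277.6] q [-0.56  0.23  1.53  0.01  1.38 -0.68] zang 6.6 F [-0.4 -0.   0. ] w 50.0 xax [-0.005  0.01  -1.   ]
tool delta [  1.  356.   56.2]
```

Emit:
{"name": "send_rows", "arguments": {"commands": [[[0,0.039,0.006,0,0.05],[0,0.039,0.006,0,0.05],[0,0.039,0.006,0,0.05],[0,0.039,0.006,0,0.05],[0,0.039,0.006,0,0.05],[0,0.039,0.006,0,0.05],[0,0.039,0.006,0,0.05],[0,0.039,0.006,0,0.05],[0,0,0,-7,0.05],[0,0,0,-7,0.05]]]}}

```text
time: 2.65
tool_pos: [453.8, 140.0, 277.3]
tcp_rot: [1.939, 1.556, 2.305]
contact_force: [-0.3, 0.2, -0.1]
grip_width: 50.2
```

Emit:
{"name": "send_rows", "arguments": {"commands": [[[0,0,0,-7,0.05],[0,0,0,-7,0.05],[0,0,0,-7,0.05],[0,0,0,-7,0.05],[0,0,0,-7,0.05],[0,0,0,-7,0.05],[0,0,0,-7,0.05],[0,0,0,-7,0.05],[0,0,0,-7,0.05],[0,0,0,-7,0.05]]]}}

```text
time: 3.48
tool_pos: [451.2, 143.0, 274.3]
tcp_rot: [0.985, 1.551, 2.598]
contact_force: [-0.3, 0.2, -0.4]
grip_width: 50.1
```

```bash
python3 g.py 461 171.5 280
```

```text
t 3.4833 pos [451.2 143.  274.3] q [ 0.14  0.22  1.56  0.01  1.38 -1.48] zang 92.4 F [-0.3  0.2 -0.4] w 50.1 xax [-0.017  0.01  -1.   ]
tool delta [ -5.5 -10.9  28.1]
```

Emit:
{"name": "send_rows", "arguments": {"commands": [[[0,0,0,-7,0.05],[0,0,0,-7,0.05],[0,0,0,-5,0.05],[0,-0.01,0.011,0,0.05],[0,-0.01,0.011,0,0.05],[0,0,0,0,0.05]]]}}

```text
time: 3.98
tool_pos: [460.8, 171.5, 273.1]
tcp_rot: [0.739, 1.549, 2.699]
contact_force: [0.1, 0.1, -0.1]
grip_width: 50.3
```

```bash
python3 g.py 461 171.5 280
cat > w.py <<'E'
from h import *
import sys
o,T=pose()
for n in sys.argv[2:]:
    c=optics.capture(n); cv2.imwrite(f'pics/{n}{sys.argv[1]}.png',c['color'])
    import pickle; pickle.dump((T,c),open(f'{n}.pkl','wb'))
E
python3 w.py 1 top scene wrist
```

```text
t 3.9833 pos [460.8 171.5 273.1] q [ 0.19  0.26  1.52  0.01  1.39 -1.77] zang 112.3 F [ 0.1  0.1 -0.1] w 50.3 xax [-0.02   0.009 -1.   ]
tool delta [-6.9 -0.   0. ]
```

View pics/wrist1.png

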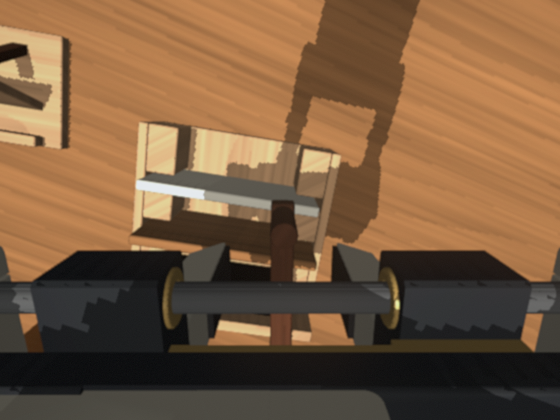

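View pics/scene1.png

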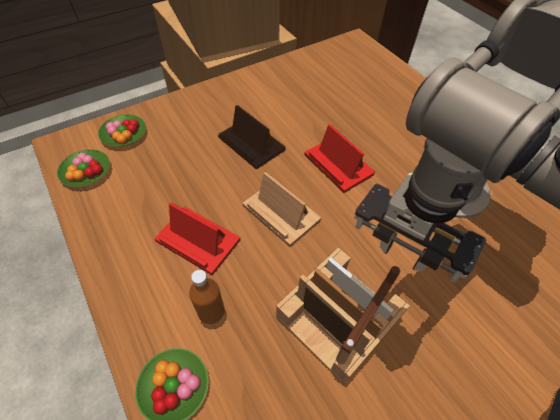

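Run:
```python
from h import *
import pickle
T,c=pickle.load(open('wrist.pkl','rb'))
M=np.linalg.inv(T@np.array(c['T_tool_cam']))
print(ray(c,(284,206),229,M)); print(proj(c,(461,171,229),M))
```

```text
[443.25299774 165.77998805 229.        ]
[280.8695945  234.83117816]
```

Run:
```python
from h import *
a=cv2.imread('pics/wrist1.png'); cv2.imwrite('pics/wc1.png',cv2.resize(a[170:350,200:370],None,fx=3.3,fy=3.3,interpolation=cv2.INTER_CUBIC))
a=cv2.imread('pics/scene1.png'); cv2.imwrite('pics/sc1.png',cv2.resize(a[180:360,320:500],None,fx=3.3,fy=3.3,interpolation=cv2.INTER_CUBIC))
```

```text
(no output)
```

View pics/wc1.png

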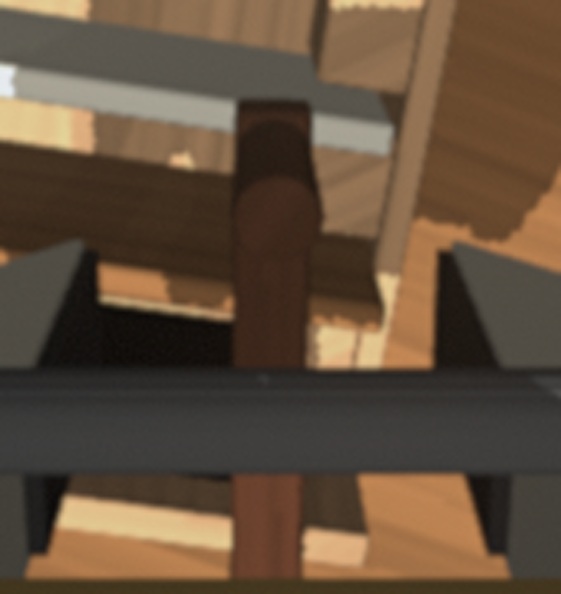

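View pics/sc1.png

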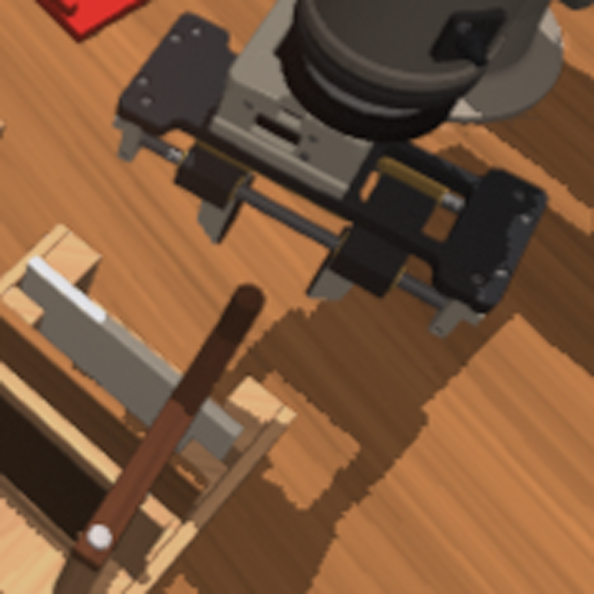

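Emit:
{"name": "send_rows", "arguments": {"commands": [[[0.03,0,0,0,0.05],[0.03,0,0,0,0.05],[0.015,0,0,0,0.05],[0,0,0,0,0.05]]]}}

```text
time: 4.47
tool_pos: [459.3, 169.4, 197.3]
tcp_rot: [0.698, 1.553, 2.656]
contact_force: [-1.4, -0.8, 0.8]
grip_width: 49.8
```

```bash
python3 g.py 461 171.5 198
python3 - <<'E'
# arc waypoints in tool terms
import numpy as np
h=np.array([604,228.5]);yaw=np.radians(12)
for th in np.arange(-.17,1.5,.12):
    r=155*np.array([-np.cos(th),np.sin(th)]);R=np.array([[np.cos(yaw),-np.sin(yaw)],[np.sin(yaw),np.cos(yaw)]])
    print(round(th,2),(h+R@r).round(1),'tangent',round(102-np.degrees(th),1))
E
```

```text
t 4.4667 pos [459.3 169.4 197.3] q [ 0.19  0.31  1.66  0.01  1.19 -1.77] zang 112.2 F [-1.4 -0.8  0.8] w 49.8 xax [-0.015  0.008 -1.   ]
tool delta [-0.7 -2.4  1.3]
-0.17 [460.  171.1] tangent 111.7
-0.05 [454.2 188.7] tangent 104.9
0.07 [450.5 207. ] tangent 98.0
0.19 [449.  225.5] tangent 91.1
0.31 [449.8 244.1] tangent 84.2
0.43 [452.8 262.4] tangent 77.4
0.55 [457.9 280.3] tangent 70.5
0.67 [465.2 297.4] tangent 63.6
0.79 [474.4 313.5] tangent 56.7
0.91 [485.5 328.4] tangent 49.9
1.03 [498.3 341.9] tangent 43.0
1.15 [512.7 353.7] tangent 36.1
1.27 [528.3 363.8] tangent 29.2
1.39 [545.  371.8] tangent 22.4
```

Emit:
{"name": "send_rows", "arguments": {"commands": [[[0,-0.001,0.013,4.7,0.05],[0,-0.001,0.013,4.7,0.05],[0,-0.001,0.013,4.7,0.05],[0,-0.001,0.013,4.7,0.05],[0,-0.001,0.013,4.7,0.05],[0,-0.001,0.013,4.7,0.05],[0,-0.001,0.013,4.7,0.05],[0,-0.001,0.013,4.7,0.05]]]}}

```text
time: 5.13
tool_pos: [458.2, 270.1, 204.1]
tcp_rot: [1.569, 1.555, 2.834]
contact_force: [-0.3, -0.5, -0.7]
grip_width: 49.9
```

```bash
cat > k.py <<'E'
from h import *
o,T=pose();h=np.array([604,228.5]);v=T[:2,3]-h
print('r',np.linalg.norm(v).round(1),'th',(np.radians(192)-np.arctan2(v[1],v[0])%(2*np.pi)).round(3))
E
python3 g.py 457.9 280.3 198; python3 k.py; python3 w.py 2 top
```

```text
t 5.1333 pos [458.2 270.1 204.1] q [ 0.38  0.38  1.53  0.01  1.24 -0.89] zang 72.5 F [-0.3 -0.5 -0.7] w 49.9 xax [-0.015  0.005 -1.   ]
tool delta [6.1 3.3 9.6]
r 151.6 th 0.487
```

View pics/top2.png

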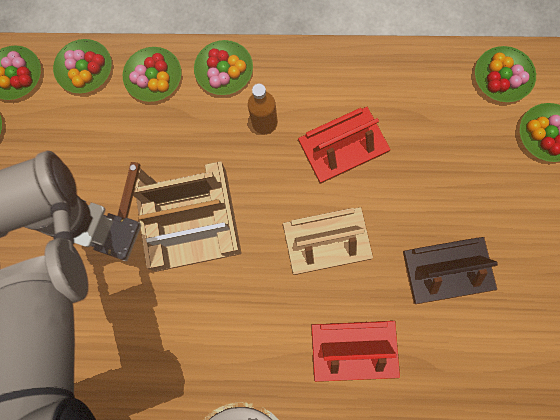

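Emit:
{"name": "send_rows", "arguments": {"commands": [[[0.001,0,0.013,4.7,0.05],[0.001,0,0.013,4.7,0.05],[0.001,0,0.013,4.7,0.05],[0.001,0,0.013,4.7,0.05],[0.001,0,0.013,4.7,0.05],[0.001,0,0.013,4.7,0.05],[0.001,-0.001,0.013,4.7,0.05],[0.001,-0.001,0.013,4.7,0.05],[0.001,-0.001,0.013,4.7,0.05],[0.001,-0.001,0.013,4.7,0.05]]]}}

```text
time: 6.02
tool_pos: [543.5, 365.1, 203.4]
tcp_rot: [2.265, 1.559, 2.688]
contact_force: [-0.5, -0.2, 0.7]
grip_width: 50.2
```

```bash
python3 g.py 545 371.8 198; python3 k.py; python3 w.py 3 top
```

```text
t 6.0167 pos [543.5 365.1 203.4] q [0.47 0.61 1.16 0.01 1.39 0.05] zang 24.2 F [-0.5 -0.2  0.7] w 50.2 xax [-0.01   0.005 -1.   ]
tool delta [5.4 5.4 4.1]
r 149.4 th 1.364
```

View pics/top3.png

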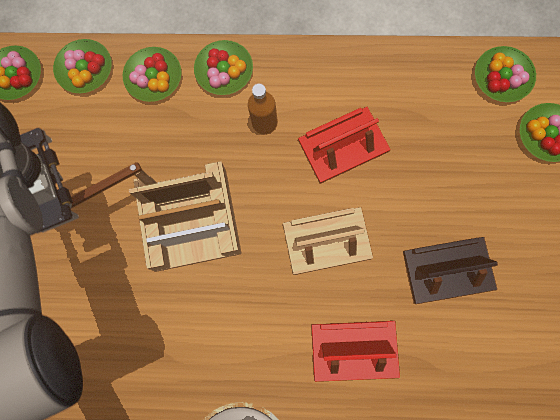

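Emit:
{"name": "send_rows", "arguments": {"commands": [[[0,0.002,0.01,0,0.05],[0,0.002,0.01,0,0.05],[0,0,0,0,0.05],[0,0,-0.008,0,0.05],[0,0,0,0,0.05],[-0.04,0,0,0,0.05],[-0.04,0,0,0,0.05],[-0.02,0,0,0,0.05],[0,0,0,0,0.05]]]}}

```text
time: 6.82
tool_pos: [554.2, 367.1, 308.0]
tcp_rot: [2.678, 1.556, 3.112]
contact_force: [0.5, 0.4, 1.6]
grip_width: 50.3
```

```bash
python3 g.py 577 149 250;  python3 w.py 4 top scene
```

```text
t 6.8167 pos [554.2 367.1 308. ] q [0.47 0.59 0.9  0.01 1.66 0.03] zang 24.9 F [0.5 0.4 1.6] w 50.3 xax [-0.015  0.    -1.   ]
tool delta [  57.5 -207.8  -70.4]
```

View pics/top4.png

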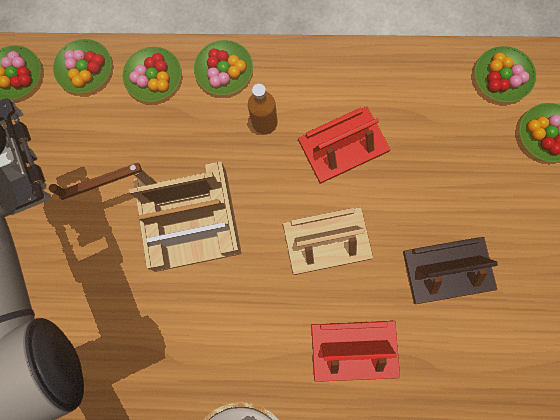

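View pics/scene4.png

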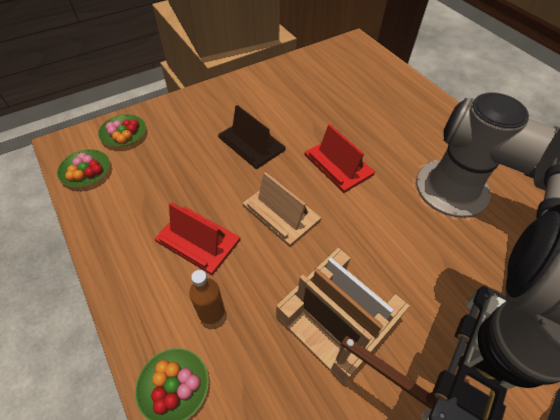

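Run:
```python
from h import *
a=cv2.imread('pics/top4.png'); cv2.imwrite('pics/tc4.png',cv2.resize(a[150:230,40:240],None,fx=4,fy=4,interpolation=cv2.INTER_CUBIC))
a=cv2.imread('pics/scene4.png'); cv2.imwrite('pics/sc4.png',cv2.resize(a[240:390,270:420],None,fx=4,fy=4,interpolation=cv2.INTER_CUBIC))
```

```text
(no output)
```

View pics/tc4.png

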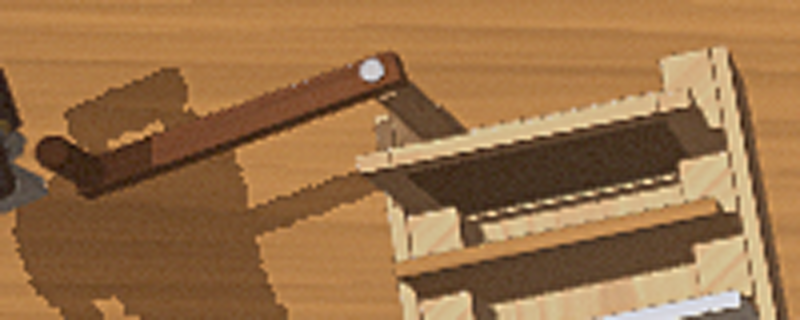

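View pics/sc4.png

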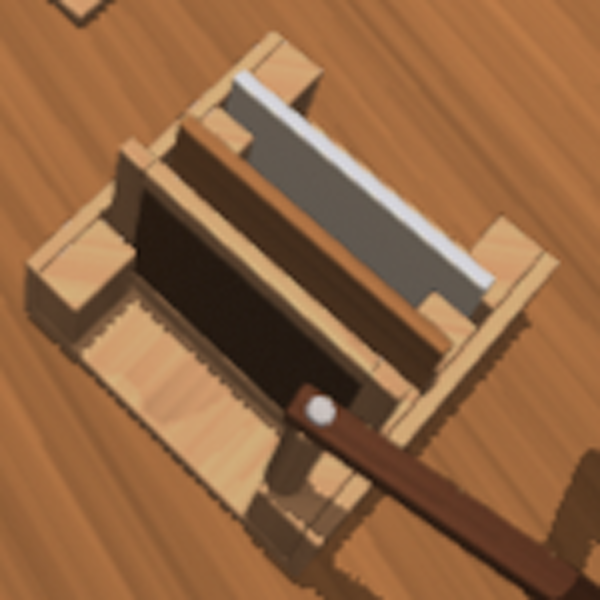

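Run:
```python
from h import *
import pickle
t=pickle.load(open('top.pkl','rb'))[1]; s=pickle.load(open('scene.pkl','rb'))[1]
tc=lambda u,v:(40+(u-1.5)/4,150+(v-1.5)/4); sc=lambda u,v:(270+(u-1.5)/4,240+(v-1.5)/4)
p=ray(t,tc(55,155),229);print('peg',p)
h=ray(t,tc(371,69),186);print('hinge',h, 'ang',np.degrees(np.arctan2(*(p-h)[1::-1])))
for c,f,a,b in ((t,tc,(362,165),(690,98)),(s,sc,(405,394),(132,149))):
    L=ray(c,f(*a),165);Q=ray(c,f(*b),165);print(L,Q,(L+Q)/2,np.linalg.norm(L-Q),np.degrees(np.arctan2(*(L-Q)[1::-1]))-90)
```

```text
peg [544.25988346 368.07611543 229.        ]
hinge [604.20982078 227.6700921  186.        ] ang 113.12129671577912
[557.68838053 235.29201517 165.        ] [597.38772807  63.26533585 165.        ] [577.5380543  149.27867551 165.        ] 176.54805745046062 12.994896042805934
[558.79695327 242.43788159 165.        ] [597.88221462  72.44308716 165.        ] [578.33958394 157.44048438 165.        ] 174.43018026752864 12.948429704124024
```

Emit:
{"name": "send_rows", "arguments": {"commands": [[[0,0,0,6,0.042],[0,0,0,6,0.042],[0.006,-0.031,-0.004,0,0.042],[0.006,-0.031,-0.004,0,0.042],[0.006,-0.031,-0.004,0,0.042],[0.006,-0.031,-0.004,0,0.042],[0.006,-0.031,-0.004,0,0.042],[0.006,-0.031,-0.004,0,0.042],[0.006,-0.031,-0.004,0,0.042],[0,0,0,0,0.042]]]}}

```text
time: 7.75
tool_pos: [561.8, 138.5, 239.2]
tcp_rot: [3.126, 1.517, -2.93]
contact_force: [0.3, -0.2, -0.1]
grip_width: 42.1
```

```bash
python3 g.py 577.8 150 250;  python3 w.py 5 wrist
```

```text
t 7.75 pos [561.8 138.5 239.2] q [ 0.11  0.47  1.3  -0.01  1.43 -0.11] zang 13.0 F [ 0.3 -0.2 -0.1] w 42.1 xax [-0.052 -0.011 -0.999]
tool delta [-11.8   7.6  17.6]
```

View pics/wrist5.png

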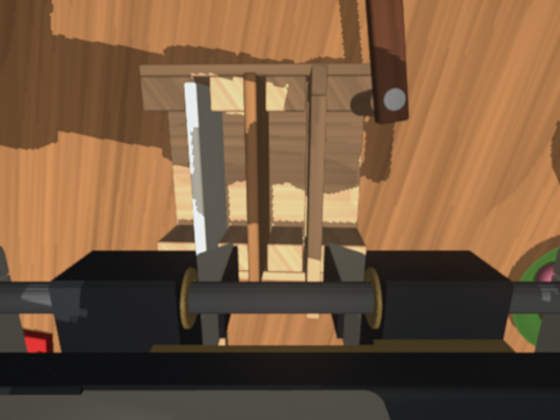

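Emit:
{"name": "send_rows", "arguments": {"commands": [[[-0.006,0.004,0.009,0,0.042],[-0.006,0.004,0.009,0,0.042],[0,0,0,0,0.042]]]}}

```text
time: 8.05
tool_pos: [575.7, 153.4, 246.9]
tcp_rot: [3.062, 1.51, -2.994]
contact_force: [-0.4, -0.2, -0.3]
grip_width: 42.0
```

```bash
python3 g.py 577.8 150 250
```

```text
t 8.05 pos [575.7 153.4 246.9] q [ 0.13  0.5   1.22 -0.    1.48 -0.09] zang 13.0 F [-0.4 -0.2 -0.3] w 42.0 xax [-0.061 -0.009 -0.998]
tool delta [-3.2 -3.8  1.1]
```

Emit:
{"name": "send_rows", "arguments": {"commands": [[[-0.03,0,0,0,0.042],[-0.03,0,0,0,0.042],[0,0,0,0,0.042]]]}}

```text
time: 8.3
tool_pos: [576.2, 156.7, 303.3]
tcp_rot: [3.048, 1.498, -3.003]
contact_force: [0.2, -0.2, 1.0]
grip_width: 42.0
```

```bash
python3 g.py 577.8 150 250
```

```text
t 8.3 pos [576.2 156.7 303.3] q [ 0.14  0.49  1.09 -0.    1.63 -0.09] zang 13.3 F [ 0.2 -0.2  1. ] w 42.0 xax [-0.072 -0.01  -0.997]
tool delta [53.1 -7.2  3.9]
```

Emit:
{"name": "send_rows", "arguments": {"commands": [[[0.025,-0.002,0,0,0.042],[0.025,-0.002,0,0,0.042],[0,0,0,0,0.042],[0,0,0,0,0.042]]]}}

```text
time: 8.63
tool_pos: [571.7, 155.6, 251.4]
tcp_rot: [3.035, 1.5, -3.011]
contact_force: [-1.0, -0.1, 1.1]
grip_width: 42.1
```

```bash
sed -i "s/.round(2),'zang'/.round(3),'zang'/" g.py; python3 g.py 577.8 150 250
```

```text
t 8.6333 pos [571.7 155.6 251.4] q [ 0.136  0.496  1.216  0.     1.501 -0.102] zang 13.6 F [-1.  -0.1  1.1] w 42.1 xax [-0.07  -0.009 -0.997]
tool delta [ 1.  -6.8  4.7]
```

Emit:
{"name": "send_rows", "arguments": {"commands": [[[0,0,0.03,0,0.042],[0,0,0.03,0,0.042],[0,0,0,0,0.042]]]}}

```text
time: 8.88
tool_pos: [627.3, 171.3, 245.7]
tcp_rot: [3.031, 1.491, -3.012]
contact_force: [0.2, 0.0, -0.6]
grip_width: 41.6
```

```bash
python3 g.py 577.8 150 250
```

```text
t 8.8833 pos [627.3 171.3 245.7] q [ 1.480e-01  6.230e-01  1.014e+00  1.000e-03  1.585e+00 -9.200e-02] zang 13.8 F [ 0.2  0.  -0.6] w 41.6 xax [-0.079 -0.01  -0.997]
tool delta [ -0.2  -8.9 -53.3]
```

Emit:
{"name": "send_rows", "arguments": {"commands": [[[0,0,-0.01,0,0.042],[0,0,-0.01,0,0.042],[0,0,-0.01,0,0.042],[0,0,-0.01,0,0.042],[0,0,-0.01,0,0.042],[0,0,-0.01,0,0.042],[0,0,0,0,0.042]]]}}

```text
time: 9.47
tool_pos: [566.4, 159.6, 253.0]
tcp_rot: [3.021, 1.491, -3.018]
contact_force: [0.3, -0.0, -0.4]
grip_width: 42.4
```

```bash
python3 g.py 577.8 150 250
```

```text
t 9.4667 pos [566.4 159.6 253. ] q [ 0.144  0.492  1.218  0.002  1.511 -0.101] zang 14.0 F [ 0.3 -0.  -0.4] w 42.4 xax [-0.079 -0.01  -0.997]
tool delta [  2.2 -12.1   8.9]
```

Emit:
{"name": "send_rows", "arguments": {"commands": [[[0,-0.004,-0.03,0,0.042],[0,-0.004,-0.03,0,0.042],[0,-0.003,0,0,0.042]]]}}

```text
time: 9.72
tool_pos: [509.2, 135.1, 257.6]
tcp_rot: [3.014, 1.49, -3.022]
contact_force: [1.3, 0.0, -0.6]
grip_width: 42.4
```

```bash
python3 g.py 577.8 150 250
```

```text
t 9.7167 pos [509.2 135.1 257.6] q [ 0.114  0.371  1.397 -0.     1.454 -0.133] zang 14.2 F [ 1.3  0.  -0.6] w 42.4 xax [-0.08  -0.01  -0.997]
tool delta [ 1.9 -2.4 70.5]
```

Emit:
{"name": "send_rows", "arguments": {"commands": [[[0,0,0.01,0,0.042],[0,0,0.01,0,0.042],[0,0,0.01,0,0.042],[0,0,0.01,0,0.042],[0,0,0.01,0,0.042],[0,0,0.01,0,0.042],[0,0,0,0,0.042]]]}}

```text
time: 10.3
tool_pos: [578.5, 153.5, 256.7]
tcp_rot: [2.996, 1.502, -3.04]
contact_force: [-0.8, -0.7, -0.2]
grip_width: 42.1
```

```bash
python3 g.py 577.8 150 250
```

```text
t 10.3 pos [578.5 153.5 256.7] q [ 0.13   0.503  1.189  0.002  1.517 -0.117] zang 14.2 F [-0.8 -0.7 -0.2] w 42.1 xax [-0.068 -0.007 -0.998]
tool delta [ 6.7 -3.3 -1.1]
```

Emit:
{"name": "send_rows", "arguments": {"commands": [[[0,-0.001,-0.035,0.5,0.042],[0,-0.001,-0.035,0.5,0.042],[0,-0.001,-0.035,0,0.042],[0,0,0,0,0.042],[0,0,0.01,0,0.042],[0,0,0.01,0,0.042],[0,0,0.01,0,0.042],[0,0,0.01,0,0.042],[0,0,0.01,0,0.042],[0,0,0.01,0,0.042]]]}}

```text
time: 11.13
tool_pos: [546.4, 143.4, 257.1]
tcp_rot: [2.993, 1.506, -3.06]
contact_force: [0.2, 0.7, -0.4]
grip_width: 42.1
```

```bash
python3 g.py 577.8 150 250
```

```text
t 11.1333 pos [546.4 143.4 257.1] q [ 0.12   0.435  1.299  0.002  1.472 -0.111] zang 13.2 F [ 0.2  0.7 -0.4] w 42.1 xax [-0.064 -0.005 -0.998]
tool delta [ 5.  -0.8 32.5]
```

Emit:
{"name": "send_rows", "arguments": {"commands": [[[0,0,0.008,0,0.042],[0,0,0.008,0,0.042],[0,0,0.008,0,0.042],[0,0,0.008,0,0.042],[0,0,0.008,0,0.042],[0,0,0.008,0,0.042],[0,0,0.008,0,0.042],[0,0,0.008,0,0.042],[0,0,0.008,0,0.042],[0,0,0.008,0,0.042]]]}}

```text
time: 11.97
tool_pos: [649.5, 169.2, 248.0]
tcp_rot: [2.949, 1.519, -3.103]
contact_force: [0.3, 0.7, -0.0]
grip_width: 42.2
```

```bash
python3 g.py 577.8 150 250
```

```text
t 11.9667 pos [649.5 169.2 248. ] q [ 0.138  0.648  0.961  0.005  1.584 -0.093] zang 13.3 F [ 0.3  0.7 -0. ] w 42.2 xax [-0.052 -0.002 -0.999]
tool delta [  1.8  -2.3 -74.2]
```

Emit:
{"name": "send_rows", "arguments": {"commands": [[[0,0,-0.04,0,0.042],[0,0,-0.04,0,0.042],[0,0,-0.04,0,0.042],[0,0,-0.04,0,0.042],[0,0,0,0,0.042],[0,0,0.008,0,0.042],[0,0,0.008,0,0.042],[0,0,0.008,0,0.042],[0,0,0.008,0,0.042],[0,0,0.008,0,0.042]]]}}

```text
time: 12.8
tool_pos: [553.4, 146.9, 239.0]
tcp_rot: [2.927, 1.516, -3.124]
contact_force: [-0.1, -0.3, -0.0]
grip_width: 41.8
```

Emit:
{"name": "send_rows", "arguments": {"commands": [[[0,0,0.008,0,0.042],[0,0,0.008,0,0.042],[0,0,0.008,0,0.042],[0,0,0.008,0,0.042],[0,0,0.008,0,0.042],[0,0,0.008,0,0.042],[0,0,0.008,0,0.042],[0,0,0.008,0,0.042],[0,0,0.008,0,0.042],[0,0,0.008,0,0.042]]]}}

```text
time: 13.63
tool_pos: [666.6, 173.6, 229.5]
tcp_rot: [2.819, 1.536, 3.052]
contact_force: [-0.3, 0.7, 0.6]
grip_width: 42.1
```

```bash
python3 g.py 577.8 150 250
```

```text
t 13.6333 pos [666.6 173.6 229.5] q [ 0.14   0.681  0.948  0.008  1.546 -0.093] zang 13.4 F [-0.3  0.7  0.6] w 42.1 xax [-0.034  0.003 -0.999]
tool delta [-17.5  -2.2 -92.5]
```

Good: fast moves inward and slow moves outward restore the tilt. I'll do two more cycles, regaining the height.

Emit:
{"name": "send_rows", "arguments": {"commands": [[[-0.006,0,-0.04,0,0.042],[-0.006,0,-0.04,0,0.042],[-0.006,0,-0.04,0,0.042],[-0.006,0,-0.04,0,0.042],[0,0,0,0,0.042],[0,0,0.008,0,0.042],[0,0,0.008,0,0.042],[0,0,0.008,0,0.042],[0,0,0.008,0,0.042],[0,0,0.008,0,0.042]]]}}

```text
time: 14.47
tool_pos: [580.2, 151.7, 240.3]
tcp_rot: [2.784, 1.536, 3.017]
contact_force: [0.6, -0.5, 0.3]
grip_width: 41.9
```

Emit:
{"name": "send_rows", "arguments": {"commands": [[[0,0,0.008,0,0.042],[0,0,0.008,0,0.042],[0,0,0.008,0,0.042],[0,0,0.008,0,0.042],[0,0,0.008,0,0.042],[0,0,0.008,0,0.042],[0,0,0.008,0,0.042],[0,0,0.008,0,0.042],[0,0,0.008,0,0.042],[0,0,0.008,0,0.042]]]}}

```text
time: 15.3
tool_pos: [697.5, 179.3, 230.1]
tcp_rot: [2.259, 1.556, 2.492]
contact_force: [0.0, -1.4, -0.1]
grip_width: 42.2
```

```bash
python3 g.py 577.8 150 250
```

```text
t 15.3 pos [697.5 179.3 230.1] q [ 0.141  0.736  0.843  0.01   1.572 -0.092] zang 13.4 F [ 0.  -1.4 -0.1] w 42.2 xax [-0.012  0.009 -1.   ]
tool delta [ -18.8   -0.7 -123.4]
```

Emit:
{"name": "send_rows", "arguments": {"commands": [[[-0.006,0,-0.038,0,0.042],[-0.006,0,-0.038,0,0.042],[-0.006,0,-0.035,0,0.042],[0,0,0,0,0.042],[0,0,0,0,0.042]]]}}

```text
time: 15.72
tool_pos: [606.2, 156.8, 229.1]
tcp_rot: [2.542, 1.548, 2.775]
contact_force: [0.4, -0.4, -0.6]
grip_width: 42.1
```

```bash
python3 g.py 577.8 150 250; python3 w.py 6 wrist scene
```

```text
t 15.7167 pos [606.2 156.8 229.1] q [ 0.125  0.542  1.197  0.011  1.423 -0.109] zang 13.3 F [ 0.4 -0.4 -0.6] w 42.1 xax [-0.022  0.008 -1.   ]
tool delta [-20.3   0.2 -29.6]
```

View pics/wrist6.png

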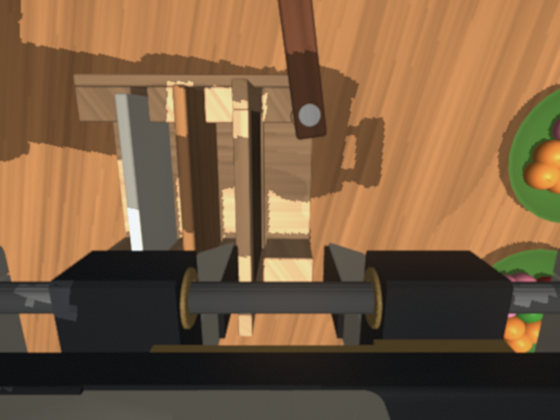

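Run:
```python
from h import *
import pickle
T,c=pickle.load(open('wrist.pkl','rb'))
M=np.linalg.inv(T@np.array(c['T_tool_cam']))
for p in ((240,82),(244,200),(246,334)): print(p,ray(c,p,165,M))
a=ray(c,(240,82),165,M)-ray(c,(246,334),165,M);print(np.linalg.norm(a),np.degrees(np.arctan2(a[1],a[0]))-90, (ray(c,(240,82),165,M)+ray(c,(246,334),165,M))/2)
cv2.imwrite('pics/wc6.png',cv2.resize(c['color'][60:350,140:330],None,fx=2,fy=2))
```

```text
(240, 82) [560.32537749 237.82337472 165.        ]
(244, 200) [577.77562748 166.08941047 165.        ]
(246, 334) [599.98545473  66.82611473 165.        ]
175.53627730643845 13.057962251440088 [580.15541611 152.32474473 165.        ]
```

View pics/wc6.png

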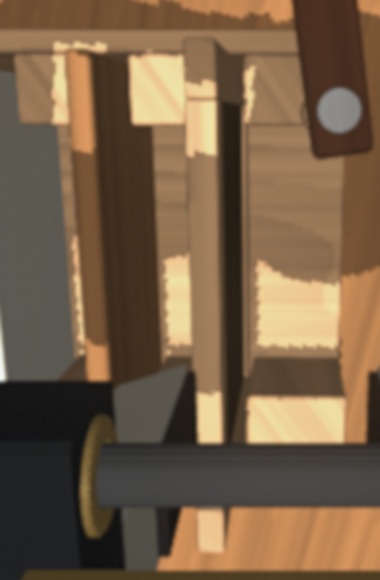

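Emit:
{"name": "send_rows", "arguments": {"commands": [[[0,0.001,-0.014,0,0.042],[0,0.001,-0.014,0,0.042],[0,0,0,0,0.042],[0.02,0,0,0,0.042],[0.02,0,0,0,0.042],[0,0,0,0,0.042]]]}}

```text
time: 16.32
tool_pos: [593.0, 155.4, 190.4]
tcp_rot: [1.775, 1.559, 2.008]
contact_force: [-0.3, -0.2, -0.6]
grip_width: 42.0
```

```bash
python3 g.py 579 152 128; python3 w.py 7 wrist
```

```text
t 16.3167 pos [593.  155.4 190.4] q [ 0.125  0.533  1.32   0.012  1.292 -0.111] zang 13.3 F [-0.3 -0.2 -0.6] w 42.0 xax [-0.005  0.011 -1.   ]
tool delta [ 62.4  -0.8 -14.3]
```

View pics/wrist7.png

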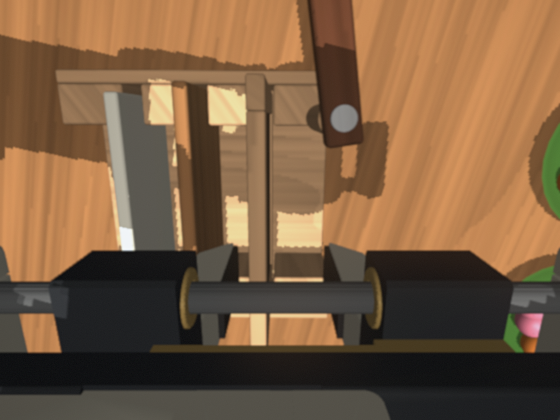

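Run:
```python
from h import *
import pickle
T,c=pickle.load(open('wrist.pkl','rb'))
W=T@np.array(c['T_tool_cam']);M=np.linalg.inv(W)
for p in ((256,85),(258,180),(259,330)):
    q=ray(c,p,165,M); print(p,q.round(1),'tool',(T[:3,:3].T@(q-T[:3,3])).round(1))
```

```text
(256, 85) [561.5 234.5 165. ] tool [ 26.4  84.  -12.4]
(258, 180) [572.8 187.5 165. ] tool [ 25.8  35.7 -12.2]
(259, 330) [593.2  97.6 165. ] tool [ 24.8 -56.5 -13.1]
```

Emit:
{"name": "send_rows", "arguments": {"commands": [[[0,0,-0.007,0,0.042],[0,0,-0.007,0,0.042],[0,0,0,0,0.042],[0.01,0,0,0,0.042]]]}}

```text
time: 16.7
tool_pos: [584.2, 152.8, 186.9]
tcp_rot: [0.829, 1.557, 1.062]
contact_force: [1.4, 0.0, 0.3]
grip_width: 42.3
```

```bash
python3 g.py 580.5 152 128; python3 w.py 8 wrist;  python3 - <<'E'
from h import *
T,c=__import__('pickle').load(open('wrist.pkl','rb'))
W=T@np.array(c['T_tool_cam']);M=np.linalg.inv(W)
for z in (84,0,-60):
  q=T[:3,3]+T[:3,1]*z; q[2]=165; print(proj(c,q,M))
E
```

```text
t 16.7 pos [584.2 152.8 186.9] q [ 0.123  0.512  1.366  0.012  1.255 -0.114] zang 13.3 F [1.4 0.  0.3] w 42.3 xax [ 0.007  0.012 -1.   ]
tool delta [58.9 -0.5 -4.4]
[280.1534515   84.98541284]
[280.2504609  245.01274136]
[280.30735114 338.85924679]
```

View pics/wrist8.png

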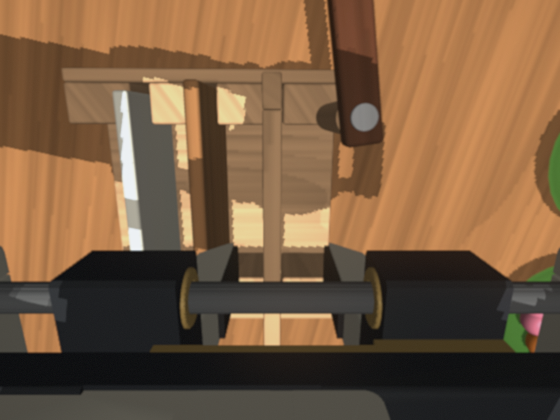

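Emit:
{"name": "send_rows", "arguments": {"commands": [[[0.012,0,-0.004,0,0.042],[0.02,0,0,0,0.042],[0.015,0,0,0,0.042],[0.006,0,0,0,0.042],[0,0,0,0,0.042]]]}}

```text
time: 17.17
tool_pos: [579.2, 152.3, 129.0]
tcp_rot: [0.981, 1.558, 1.213]
contact_force: [0.3, -1.0, 0.7]
grip_width: 42.2
```

```bash
python3 g.py 580.5 152 128; python3 w.py 9 wrist;  python3 - <<'E'
from h import *
T,c=__import__('pickle').load(open('wrist.pkl','rb'))
W=T@np.array(c['T_tool_cam']);M=np.linalg.inv(W)
for z in (84,0,-60):
  q=T[:3,3]+T[:3,1]*z; q[2]=165; print(proj(c,q,M))
E
```

```text
t 17.1667 pos [579.2 152.3 129. ] q [ 0.123  0.559  1.455  0.013  1.121 -0.115] zang 13.3 F [ 0.3 -1.   0.7] w 42.2 xax [ 0.005  0.012 -1.   ]
tool delta [ 1.  -0.6  1.2]
[281.29120148  69.52679835]
[281.24188724 297.90949413]
[281.2152916  421.07842857]
```

View pics/wrist9.png

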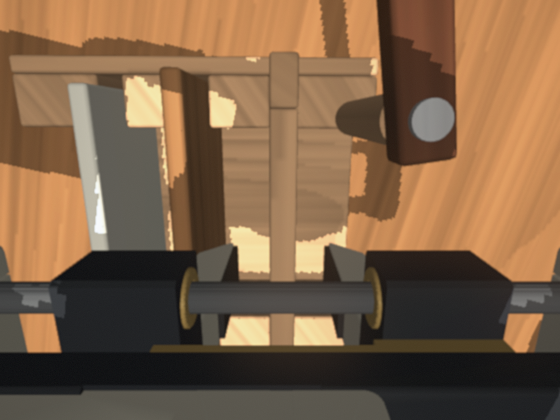

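Emit:
{"name": "send_rows", "arguments": {"commands": [[[0,0,0,0,0],[0,0,0,0,0],[0,0,0,0,0],[0,0,0,0,0],[0,0,0,0,0],[0,0,0,0,0]]]}}

```text
time: 17.72
tool_pos: [580.9, 152.5, 133.3]
tcp_rot: [0.683, 1.555, 0.916]
contact_force: [-2.1, -0.5, 0.6]
grip_width: 9.9
```

```bash
python3 g.py 579.2 152.3 129
```

```text
t 17.7167 pos [580.9 152.5 133.3] q [ 0.123  0.555  1.45   0.013  1.126 -0.115] zang 13.3 F [-2.1 -0.5  0.6] w 9.9 xax [ 0.01   0.013 -1.   ]
tool delta [ 4.3  0.2 -1.8]
```

Emit:
{"name": "send_rows", "arguments": {"commands": [[[-0.01,0,0,0,0],[-0.014,0,0,0,0],[-0.014,0,0,0,0],[-0.014,0,0,0,0],[-0.014,0,0,0,0]]]}}

```text
time: 18.13
tool_pos: [577.7, 151.3, 198.6]
tcp_rot: [1.366, 1.559, 1.599]
contact_force: [0.8, 0.4, -3.7]
grip_width: 9.9
```

```bash
python3 g.py 579.2 152.3 250
```

```text
t 18.1333 pos [577.7 151.3 198.6] q [ 0.122  0.495  1.362  0.012  1.284 -0.114] zang 13.3 F [ 0.8  0.4 -3.7] w 9.9 xax [-0.     0.012 -1.   ]
tool delta [-51.4   1.2   1.8]
```

Emit:
{"name": "send_rows", "arguments": {"commands": [[[-0.014,0,0,0,0],[-0.014,0,0,0,0],[-0.014,0,0,0,0],[-0.014,0,0,0,0],[-0.01,0,0,0,0],[0,0,0,0,0]]]}}

```text
time: 18.63
tool_pos: [577.8, 150.5, 273.3]
tcp_rot: [0.996, 1.558, 1.229]
contact_force: [0.1, -0.2, -2.8]
grip_width: 9.9
```

```bash
python3 g.py 513 -181 250;  python3 w.py 10 scene top
```

```text
t 18.6333 pos [577.8 150.5 273.3] q [ 0.12   0.445  1.238  0.012  1.453 -0.114] zang 13.3 F [ 0.1 -0.2 -2.8] w 9.9 xax [ 0.004  0.012 -1.   ]
tool delta [  19.  -307.8 -139.7]
```

View pics/scene10.png

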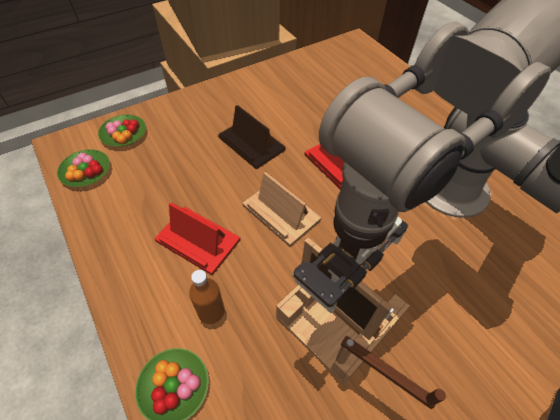

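View pics/top10.png

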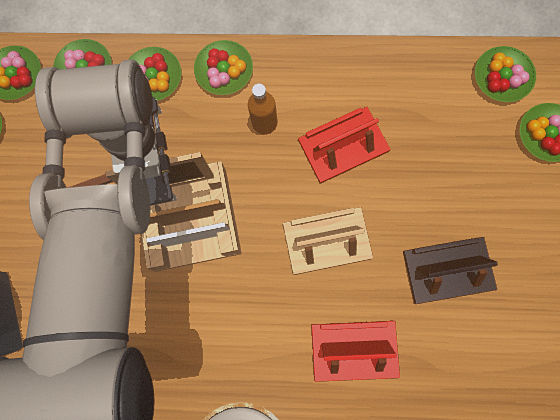

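Emit:
{"name": "send_rows", "arguments": {"commands": [[[0,-0.02,-0.009,0,0],[0,-0.022,-0.01,0,0],[0,-0.022,-0.01,0,0],[0,-0.022,-0.01,0,0],[0,-0.022,-0.01,0,0],[0,-0.022,-0.01,0,0],[0,-0.022,-0.01,0,0],[0,-0.022,-0.01,0,0]]]}}

```text
time: 19.4
tool_pos: [535.1, -38.7, 258.7]
tcp_rot: [2.119, 1.549, 2.361]
contact_force: [-0.3, 0.5, -3.1]
grip_width: 9.9
```

```bash
python3 g.py 513 -181 250
```

```text
t 19.4 pos [535.1 -38.7 258.7] q [-0.222  0.35   1.422  0.012  1.387 -0.466] zang 13.9 F [-0.3  0.5 -3.1] w 9.9 xax [-0.015  0.015 -1.   ]
tool delta [   6.8 -132.9  -55.5]
```

Emit:
{"name": "send_rows", "arguments": {"commands": [[[-0.002,-0.02,-0.008,0.4,0],[-0.002,-0.02,-0.008,0.4,0],[-0.002,-0.02,-0.008,0,0],[-0.002,-0.02,-0.008,0,0],[-0.002,-0.02,-0.008,0,0],[-0.002,-0.015,-0.006,0,0],[0,0,0,0,0]]]}}

```text
time: 19.98
tool_pos: [510.2, -170.5, 260.8]
tcp_rot: [2.361, 1.535, 2.584]
contact_force: [-0.8, 0.3, -3.3]
grip_width: 9.7
```

```bash
python3 g.py 513 -181 250; python3 w.py 11 scene top wrist
```

```text
t 19.9833 pos [ 510.2 -170.5  260.8] q [-0.467  0.363  1.398  0.003  1.416 -0.69 ] zang 12.8 F [-0.8  0.3 -3.3] w 9.7 xax [-0.031  0.019 -0.999]
tool delta [ 10.5 -11.1   0.6]
```

View pics/scene11.png

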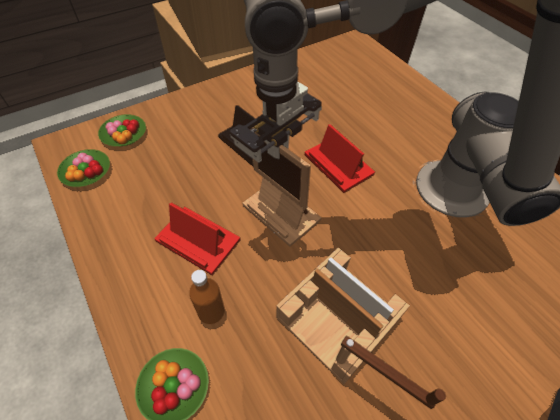

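View pics/wrist11.png

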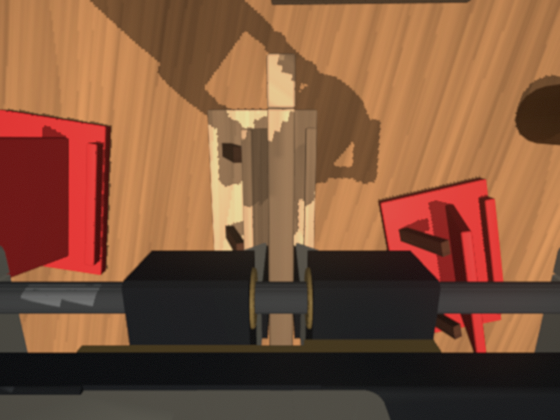

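View pics/top11.png

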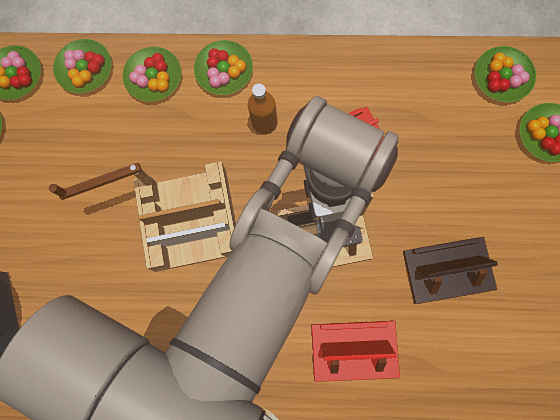

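```bash
cat > ov.py <<'E'
from h import *
import pickle,sys
led=np.array([504.7,-183.9,15]);yaw=np.radians(13.1)
Rz=R.from_euler('z',yaw).as_matrix()
segs=[]
def L(a,b): segs.append((led+Rz@np.array(a,float),led+Rz@np.array(b,float)))
L((28,-75,16),(28,75,16));L((28,-75,0),(28,75,0));L((0,-75,0),(0,75,0));L((-24.6,-75,91.8),(-24.6,75,91.8));L((0,75,0),(-24.6,75,91.8));L((0,-75,0),(-24.6,-75,91.8))
for y in (-95,95): L((-80,y,0),(40,y,0))
for n in ('wrist','scene'):
    T,c=pickle.load(open(n+'.pkl','rb'))
    M=np.linalg.inv(T@np.array(c['T_tool_cam'])) if n=='wrist' else None
    f=3;b={'wrist':(190,30,140,240),'scene':(230,130,130,130)}[n]
    im=cv2.resize(c['color'],None,fx=f,fy=f,interpolation=cv2.INTER_CUBIC)
    for p,q in segs:
        p,q=[tuple(int(v) for v in (proj(c,x,M)*f+1)) for x in (p,q)]
        cv2.line(im,p,q,(0,255,0),1)
    x,y,w,h=[v*f for v in b]; cv2.imwrite(f'pics/ov_{n}{sys.argv[1]}.png',im[y:y+h,x:x+w][:600])
E
python3 ov.py 11
```

```text
(no output)
```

View pics/ov_wrist11.png

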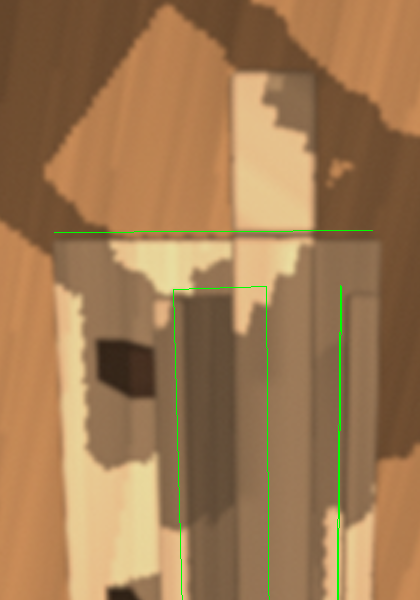

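View pics/ov_scene11.png

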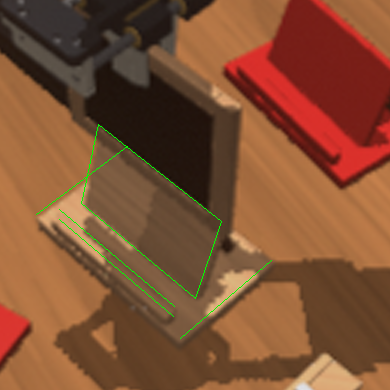

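Emit:
{"name": "send_rows", "arguments": {"commands": [[[0,-0.008,0.003,0,0],[0,-0.007,0.003,0,0],[0.012,0,0.001,0,0],[0.012,0,0,0,0],[0.012,0,0,0,0],[0.012,0,0,0,0],[0.012,0,0,0,0],[0.012,0,0,0,0]]]}}

```text
time: 20.8
tool_pos: [525.5, -176.6, 187.2]
tcp_rot: [2.236, 1.541, 2.47]
contact_force: [1.0, 0.4, -3.1]
grip_width: 9.9
```

```bash
cat > f.py <<'E'
from h import *
o,T=pose(); yaw=np.radians(13.1); led=np.array([506.9,-184.5,15]); Rz=R.from_euler('z',yaw).as_matrix()
f=T[:3,3]+T[:3,0]*118
print('foot in ledge',(Rz.T@(f-led)).round(1),'lean fwd/back',(Rz.T@T[:3,0]).round(3))
E
python3 g.py 520 -184.5 160; python3 f.py; python3 w.py 12 wrist
```

```text
t 20.8 pos [ 525.5 -176.6  187.2] q [-0.466  0.445  1.478  0.006  1.248 -0.702] zang 13.4 F [ 1.   0.4 -3.1] w 9.9 xax [-0.023  0.019 -1.   ]
tool delta [27.1 -7.  -6.7]
foot in ledge [17.7  6.2 54.2] lean fwd/back [-0.019  0.023 -1.   ]
```

View pics/wrist12.png

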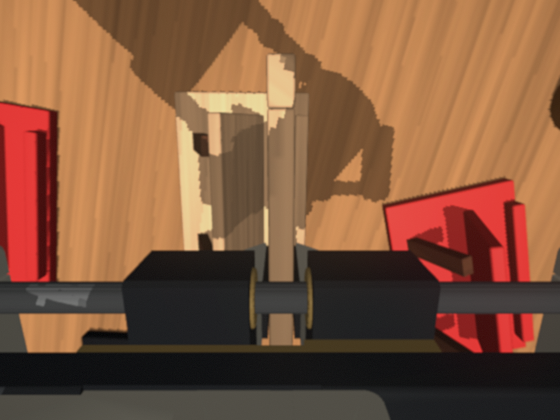

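Emit:
{"name": "send_rows", "arguments": {"commands": [[[0.005,-0.006,-0.008,0,0],[0.012,0,0,0,0],[0.012,0,0,0,0],[0,0,0,0,0]]]}}

```text
time: 21.18
tool_pos: [517.6, -184.2, 154.3]
tcp_rot: [2.278, 1.537, 2.516]
contact_force: [-0.8, 0.5, -3.6]
grip_width: 9.7
```

```bash
python3 g.py 520 -184.5 160; python3 f.py; python3 w.py 13 scene wrist
python3 - <<'E'
import cv2
a=cv2.imread('pics/scene13.png');cv2.imwrite('pics/sc13.png',cv2.resize(a[110:260,210:350],None,fx=4,fy=4,interpolation=cv2.INTER_CUBIC))
E
```

```text
t 21.1833 pos [ 517.6 -184.2  154.3] q [-0.484  0.471  1.534  0.005  1.17  -0.724] zang 13.6 F [-0.8  0.5 -3.6] w 9.7 xax [-0.027  0.02  -0.999]
tool delta [-5.7 -0.7  2.1]
foot in ledge [ 7.9  0.9 21.4] lean fwd/back [-0.022  0.025 -0.999]
```

View pics/sc13.png

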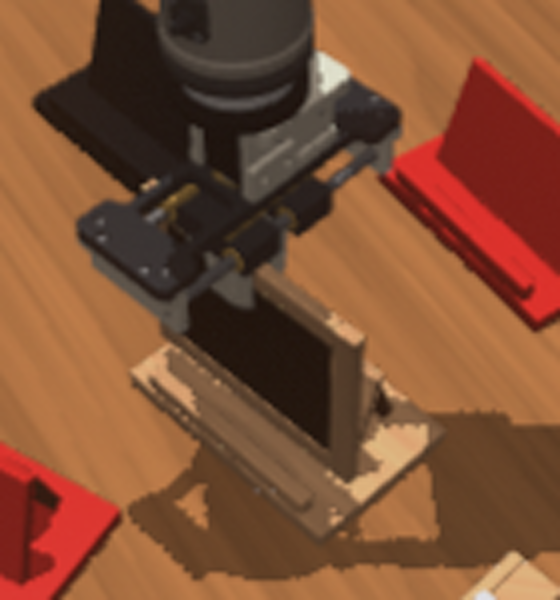

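View pics/wrist13.png

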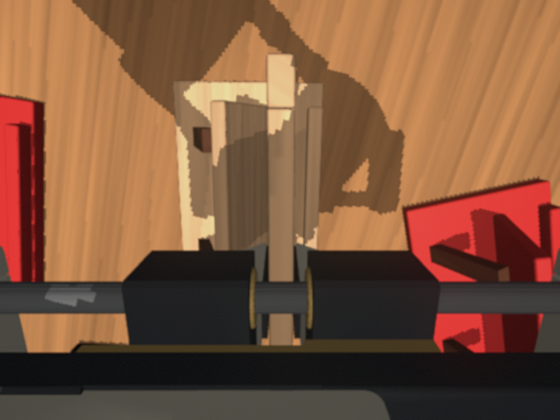

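Emit:
{"name": "send_rows", "arguments": {"commands": [[[0.008,0,0.001,0,0],[0.006,0,0.001,0,0],[0.003,0,0,0,0]]]}}

```text
time: 21.53
tool_pos: [522.3, -185.1, 141.4]
tcp_rot: [2.214, 1.547, 2.452]
contact_force: [0.2, -0.8, -3.9]
grip_width: 9.8
```

```bash
python3 g.py 520 -184.5 135; python3 f.py
```

```text
t 21.5333 pos [ 522.3 -185.1  141.4] q [-0.482  0.487  1.546  0.005  1.132 -0.722] zang 13.6 F [ 0.2 -0.8 -3.9] w 9.8 xax [-0.019  0.015 -1.   ]
tool delta [ 6.4  1.  -2. ]
foot in ledge [13.1 -1.8  8.4] lean fwd/back [-0.015  0.019 -1.   ]
```

Emit:
{"name": "send_rows", "arguments": {"commands": [[[0.004,0,-0.003,0,0],[0.003,0,0,0,0]]]}}

```text
time: 21.7
tool_pos: [519.2, -185.6, 134.0]
tcp_rot: [2.207, 1.547, 2.445]
contact_force: [-3.4, 10.6, 17.4]
grip_width: 10.0
```

```bash
python3 g.py 520 -184.5 135; python3 f.py
```

```text
t 21.7 pos [ 519.2 -185.6  134. ] q [-0.485  0.491  1.563  0.006  1.112 -0.726] zang 13.6 F [-3.4 10.6 17.4] w 10.0 xax [-0.018  0.015 -1.   ]
tool delta [-1.   0.9  1. ]
foot in ledge [10.1 -1.6  1. ] lean fwd/back [-0.014  0.019 -1.   ]
```

Emit:
{"name": "send_rows", "arguments": {"commands": [[[-0.001,0,0,0,0.016],[0,0,0,0,0.016],[0,0,0,0,0.016]]]}}

```text
time: 21.95
tool_pos: [519.7, -185.8, 135.8]
tcp_rot: [2.186, 1.549, 2.424]
contact_force: [1.2, -0.6, 0.3]
grip_width: 15.8
```

```bash
python3 g.py 520 -184.5 135; python3 f.py; python3 w.py 14 scene wrist
python3 - <<'E'
import cv2
a=cv2.imread('pics/scene14.png');cv2.imwrite('pics/sc14.png',cv2.resize(a[110:260,210:350],None,fx=4,fy=4,interpolation=cv2.INTER_CUBIC))
E
```

```text
t 21.95 pos [ 519.7 -185.8  135.8] q [-0.485  0.489  1.561  0.006  1.114 -0.726] zang 13.7 F [ 1.2 -0.6  0.3] w 15.8 xax [-0.017  0.014 -1.   ]
tool delta [0.8 1.2 0.6]
foot in ledge [10.6 -2.1  2.8] lean fwd/back [-0.013  0.018 -1.   ]
```

View pics/sc14.png

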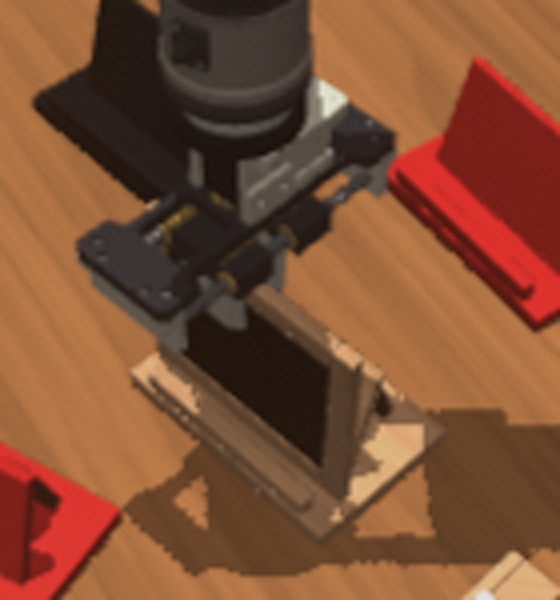

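View pics/wrist14.png

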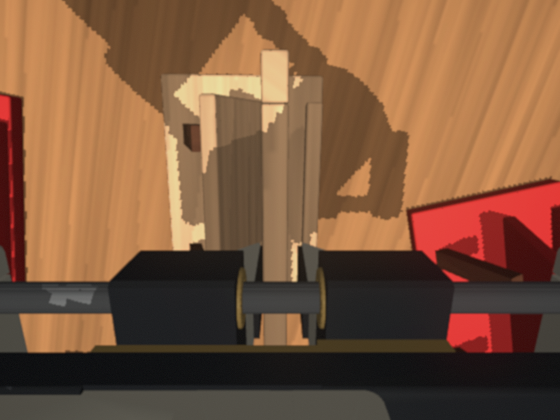

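Emit:
{"name": "send_rows", "arguments": {"commands": [[[0,0,-0.005,0,0.018],[0,0,-0.005,0,0.022],[0,0,-0.005,0,0.026],[0,0,-0.005,0,0.03],[0,0,-0.005,0,0.034]]]}}

```text
time: 22.47
tool_pos: [494.1, -192.4, 136.8]
tcp_rot: [2.169, 1.551, 2.408]
contact_force: [0.4, 0.7, 0.6]
grip_width: 32.2
```

```bash
python3 g.py 520 -184.5 135; python3 f.py; python3 w.py 15 scene wrist
python3 - <<'E'
import cv2
a=cv2.imread('pics/scene15.png');cv2.imwrite('pics/sc15.png',cv2.resize(a[110:260,210:350],None,fx=4,fy=4,interpolation=cv2.INTER_CUBIC))
E
```

```text
t 22.4667 pos [ 494.1 -192.4  136.8] q [-0.519  0.451  1.623  0.005  1.087 -0.76 ] zang 13.7 F [0.4 0.7 0.6] w 32.2 xax [-0.015  0.013 -1.   ]
tool delta [ 1.6  1.5 27. ]
foot in ledge [-15.6  -2.9   3.9] lean fwd/back [-0.011  0.016 -1.   ]
```

View pics/sc15.png

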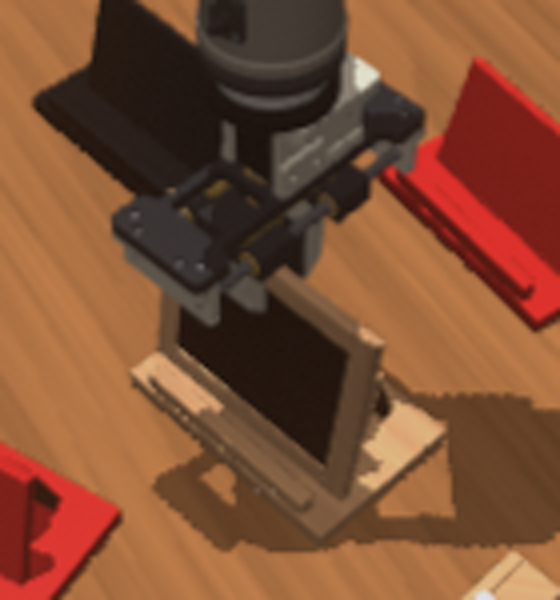

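View pics/wrist15.png

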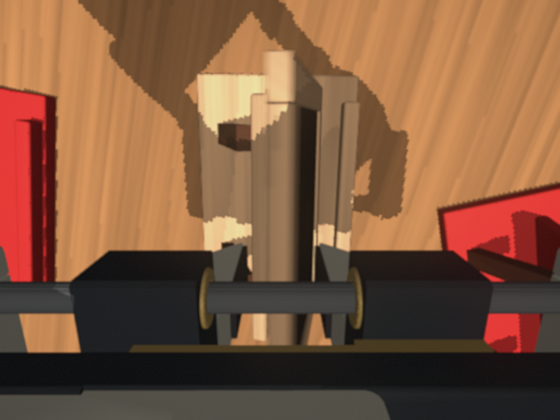

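Emit:
{"name": "send_rows", "arguments": {"commands": [[[0,0,-0.005,0,0.04],[0,0,-0.005,0,0.044],[0,0,-0.004,0,0.048],[0,0,0,0,0.048]]]}}

```text
time: 22.9
tool_pos: [478.8, -196.3, 137.1]
tcp_rot: [2.175, 1.551, 2.414]
contact_force: [1.0, -0.3, -0.4]
grip_width: 47.2
```

```bash
python3 g.py 520 -184.5 135; python3 w.py 16 scene wrist
python3 - <<'E'
import cv2
a=cv2.imread('pics/scene16.png');cv2.imwrite('pics/sc16.png',cv2.resize(a[110:260,210:350],None,fx=4,fy=4,interpolation=cv2.INTER_CUBIC))
E
```

```text
t 22.9 pos [ 478.8 -196.3  137.1] q [-0.54   0.43   1.658  0.004  1.074 -0.78 ] zang 13.6 F [ 1.  -0.3 -0.4] w 47.2 xax [-0.015  0.013 -1.   ]
tool delta [ 1.7  1.7 42.8]
```

View pics/sc16.png

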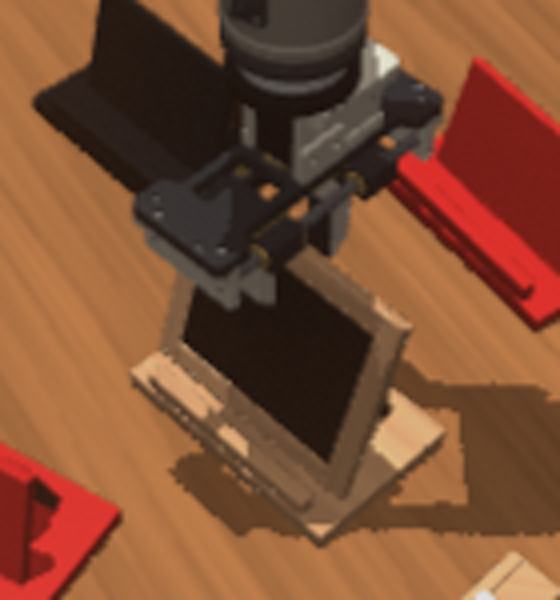

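View pics/wrist16.png

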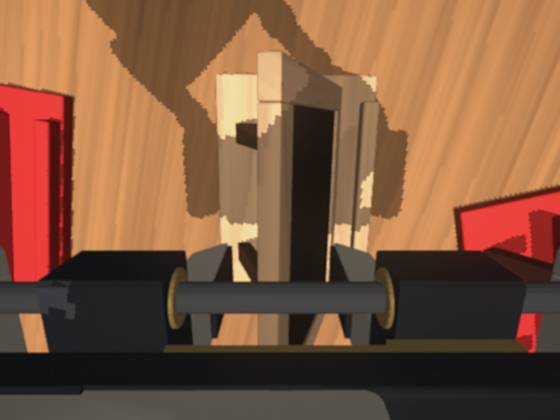

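Emit:
{"name": "send_rows", "arguments": {"commands": [[[0,0,0,0,0.06],[-0.006,0,-0.002,0,0.065],[-0.012,0,0,0,0.065],[-0.02,0,0,0,0.065],[-0.03,0,0,0,0.065],[-0.04,0,0,0,0.065],[-0.04,0,0,0,0.065],[-0.02,0,0,0,0.065],[0,0,0,0,0.065]]]}}

```text
time: 23.75
tool_pos: [479.0, -197.9, 313.6]
tcp_rot: [2.192, 1.547, 2.431]
contact_force: [-0.2, -1.0, 0.3]
grip_width: 64.5
```

Emit:
{"name": "send_rows", "arguments": {"commands": [[[0,-0.03,-0.01,0,0.065],[0,-0.035,-0.01,0,0.065],[0,-0.035,-0.01,0,0.065],[0,-0.035,-0.01,0,0.065],[0,-0.035,-0.01,0,0.065],[0,-0.035,0,0,0.065],[0,-0.035,0,0,0.065],[0,0,0,0,0.065],[0,0,0,0,0.065]]]}}

```text
time: 24.5
tool_pos: [487.2, -451.1, 304.6]
tcp_rot: [2.079, 1.543, 2.324]
contact_force: [-0.8, -0.0, 0.1]
grip_width: 64.9
```

```bash
python3 g.py; python3 w.py 17 scene top
python3 - <<'E'
import cv2
a=cv2.imread('pics/scene17.png');cv2.imwrite('pics/sc17.png',cv2.resize(a[110:260,210:350],None,fx=4,fy=4,interpolation=cv2.INTER_CUBIC))
E
```

```text
t 24.5 pos [ 487.2 -451.1  304.6] q [-8.620e-01  6.020e-01  8.940e-01 -1.000e-03  1.674e+00 -1.107e+00] zang 14.1 F [-0.8 -0.   0.1] w 64.9 xax [-0.019  0.021 -1.   ]
```

View pics/sc17.png

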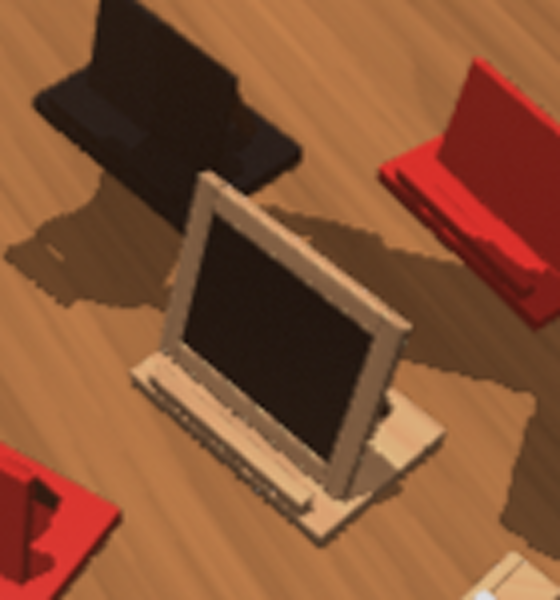

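View pics/top17.png

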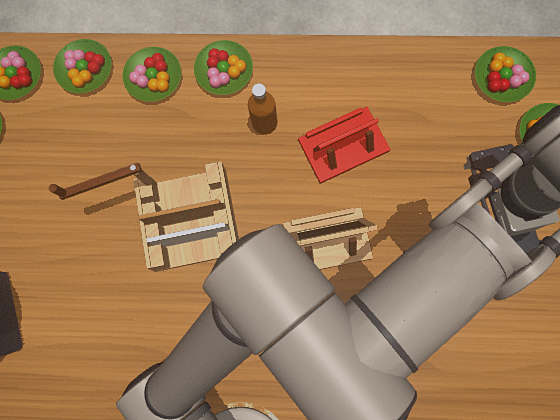

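Run:
```python
from h import *
import pickle
from scipy.optimize import least_squares
c=pickle.load(open('scene.pkl','rb'))[1]
f=lambda u,v:np.array((210+(u-1.5)/4,110+(v-1.5)/4))
led=np.array([506.5,-184.3,15]);Rz=R.from_euler('z',13.1,degrees=True).as_matrix()
# front-face corners: y,along
obs={(-90,150,5):f(204,184),(90,150,5):f(382,324),(90,0,5):f(335,492),(90,150,-5):f(409,328)}
def pr(p):
    xb,y0,ph,ps=p; out=[]
    for (y,s,t),o in obs.items():
        q=np.array([xb+5*np.cos(ph)-s*np.sin(ph)+t*np.cos(ph), 0, 5*np.sin(ph)+s*np.cos(ph)+t*np.sin(ph)])
        q=R.from_euler('z',ps).as_matrix()@(q+np.array([0,y,0]))+np.array([0,y0,0])
        out.append(proj(c,led+Rz@q)-o)
    return np.concatenate(out)
r=least_squares(pr,[5,0,.35,0]); print(r.x.round(3),r.fun.round(1))
```

```text
[-0.974 -4.067  0.242 -0.044] [-2.  -3.7  2.7  2.1  0.5  1.2 -1.3 -0.3]
```

The slate is leaning at about 0.24 rad with its foot about 4 mm off centre. The bottle and the other two boards appear where they were at the start, and the keeper is open at about 1.38 rad.

```bash
python3 -c "
from plant import close_job
print(close_job())"
```

```text
the job is handed in; nothing more can be done
None
```

The slate is on the light-wood display stand, leaning back on the rest and let go. I handed the job in at about 24.5 s of the 66 s; no verdict is reported.

What I did:
- **Keeper:** I swung the bar out by its peg.
- **Slate:** I lifted it by the middle of its top edge, set it on the ledge, opened the fingers a little, eased its top back onto the rest and withdrew.

Last checks:
- **Slate:** the final scene picture shows it standing behind the lip on the rest. A fit to that picture gave a lean of about 0.24 rad, about 4 mm off centre and turned about 0.04 rad from the ledge, all inside the limits.
- **Fit accuracy:** the fit was only good to about 3 px. It put the slate's back lower edge about 1 mm behind the ledge line, which the rest rules out, so that distance is uncertain.
- **Keeper:** I measured about 1.38 rad from the top camera while the arm was still close by, and it looked unchanged in the last picture.
- **Other boards and bottle:** these looked unmoved in the last top picture; I compared them by eye only.
- **Robot:** it ended clear of everything, with about 1 N or less on the force reading.

One thing did not go as planned: the tool drifted to a tilt of up to about 0.08 rad during fast moves. I corrected this before gripping the slate, using quick moves inward and slow moves outward.

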